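# Make up two metallography kits

### The job

Make up two kits: in the blue-rimmed tray the black specimen with the round copper section on the ring mark and the small rinse basket on the square mark, in the orange-rimmed tray the red specimen on the ring mark and the yellow-banded objective on the square mark. Lift the basket by its green bar straight up off its fork stand, without letting it swing or catch. Set everything down gently, upright and centred on its mark, let go, and leave the other black specimen and the blue-banded objective where they stand.

Things in the scene. Friction and masses are not known exactly. Their poses are not given: they have to be found in the camera images.
- black_copper_center (a point): Specimen in black resin with a round copper-coloured section (18 mm) in its top face: cylinder 30 mm across and 28 mm tall, standing on the bench, polished face up. The point is its centre, 14 mm above its underside; z is up along its axis. About 45 g
- black_steel_center (a point): Spare specimen, to be left alone: black resin with a square silvery section (16 mm) in its top face: cylinder 30 mm across and 28 mm tall, standing on the bench, polished face up. The point is its centre, 14 mm above its underside; z is up along its axis. About 45 g
- red_steel_center (a point): Specimen in red resin with a square silvery section (16 mm) in its top face: cylinder 30 mm across and 28 mm tall, standing on the bench, polished face up. The point is its centre, 14 mm above its underside; z is up along its axis. About 45 g
- objective_yellow_center (a point): Microscope objective of bright steel with a yellow band and yellow shoulder, standing upright on the bench, nose up: 28 mm across (29 mm at the band) up to 32 mm height, then tapering to an 18 mm nose, 50 mm tall in all. The point is its centre on the axis, 25 mm above its underside; z is up. About 90 g
- objective_blue_center (a point): Spare objective, to be left alone: bright steel with a blue band and blue shoulder, standing upright on the bench, nose up: 28 mm across (29 mm at the band) up to 32 mm height, then tapering to an 18 mm nose, 50 mm tall in all. The point is its centre on the axis, 25 mm above its underside; z is up. About 90 g
- basket_grip (a point): Steel rinse basket: open cup 44 mm wide, 40 tall, with a green grip bar over it (12 mm in own x, 46 in y, 12 tall). Point: middle of the bar, on the axis, 68 mm above the flat underside; z up. Two brass pins (6 mm thick, to 42 mm either side in own y, 30 mm below the point) rest in the stand's slots; it swings on them, hanging upright, underside 18 mm above the bench. Any yaw on its mark. 120 g
- fork_stand: Fixed stand for the basket: dark base 100 mm (own x) by 110 (own y), two aluminium uprights 66 mm apart along own y, 34 wide in x, 68 tall, each with an open-topped slot 10 wide and 15 deep (lift the basket at least 15 mm to free its pins). Origin: centre of its underside, z up; the basket hangs centred over it, pins along own y
- tray_blue: Fixed flat grey kit tray, blue rim, 106 mm (own x) by 176 mm (own y). Origin: centre of its underside, z up. Floor 6 mm above the bench, rim 8 mm. White outlines on the floor: a ring (50 mm across) centred 45 mm along own +y, a square (56 mm) centred 45 mm along own -y. Place and yaw vary (may be turned end for end)
- tray_orange: Fixed flat grey kit tray, orange rim, 106 mm (own x) by 176 mm (own y). Origin: centre of its underside, z up. Floor 6 mm above the bench, rim 8 mm. White outlines on the floor: a ring (50 mm across) centred 45 mm along own +y, a square (56 mm) centred 45 mm along own -y. Place and yaw vary (may be turned end for end)
Things that resemble listed ones, but are neither listed nor needed, are in the scene too. Leave any pink look-alike of the part that bears objective_yellow_center alone. What is shaped like the part that bears black_copper_center but white is not meant.

How it is judged (in metres and radians):
At the end, for the whole second after the job is handed in: All four things within 12 mm of their mark's centre along both tray axes, resting on the tray floor (height within 5 mm), upright within 0.12 rad, released, at rest; the spare black specimen and blue-banded objective upright and within 20 mm of where they began (x of black_copper_center in the frame of tray_blue between -0.012 and 0.012 m and y of black_copper_center in the frame of tray_blue between 0.033 and 0.057 m and z of black_copper_center in the frame of tray_blue between 0.015 and 0.025 m and angle between each of black_copper_center, basket_grip, red_steel_center, objective_yellow_center, black_steel_center, objective_blue_center's own z axis and vertical below 0.12 rad and linear speed of each of black_copper, basket, red_steel, objective_yellow below 0.02 m/s and angular speed of each of black_copper, basket, red_steel, objective_yellow below 0.2 rad/s and x of basket_grip in the frame of tray_blue between -0.012 and 0.012 m and y of basket_grip in the frame of tray_blue between -0.057 and -0.033 m and z of basket_grip in the frame of tray_blue between 0.069 and 0.079 m and x of red_steel_center in the frame of tray_orange between -0.012 and 0.012 m and y of red_steel_center in the frame of tray_orange between 0.033 and 0.057 m and z of red_steel_center in the frame of tray_orange between 0.015 and 0.025 m and x of objective_yellow_center in the frame of tray_orange between -0.012 and 0.012 m and y of objective_yellow_center in the frame of tray_orange between -0.057 and -0.033 m and z of objective_yellow_center in the frame of tray_orange between 0.026 and 0.036 m and distance of each of black_steel_center, objective_blue_center from where it was at the start of the episode below 0.02 m); the robot touches nothing.
It fails at once if a spare specimen or objective is moved by more than 30 mm (distance of any of black_steel_center, objective_blue_center from where it was at the start of the episode above 0.03 m).
It fails at once if the basket swings or tips by more than 0.6 rad (angle between basket_grip's own z axis and vertical above 0.6 rad).
It fails at once if one of the four kit things is dropped: it falls out of the fingers at more than 0.7 m/s (a fall of over 25 mm) ((linear speed of black_copper above 0.7 m/s and height (world z) of black_copper_center below 0.06 m and contact force between black_copper and the fingers below 0.05 N) or (linear speed of red_steel above 0.7 m/s and height (world z) of red_steel_center below 0.06 m and contact force between red_steel and the fingers below 0.05 N) or (linear speed of objective_yellow above 0.7 m/s and height (world z) of objective_yellow_center below 0.07 m and contact force between objective_yellow and the fingers below 0.05 N) or (linear speed of basket above 0.7 m/s and height (world z) of basket_grip below 0.115 m and contact force between basket and the fingers below 0.05 N)).
It also fails if it takes over 115 s, if anything falls off the work surface, if the arm or the gripper's body presses on something with over 40 N, if the wrist force passes 120 N, or if a joint passes its speed limit or range.

### The arm

A 6-joint arm with a two-finger parallel gripper is mounted at the origin on the work surface. World frame = base frame: x ahead of the robot, y to its left, z up, the work surface at z = 0. Lengths are in mm, angles in rad, forces in N, time in s.
With the tool pointing down it reaches from about 350 to 875 mm from the base axis. Payload 4.2 kg.
Tool frame: the origin (TCP) lies midway between the tips of the shut fingers; the grasp point (between the pads) lies 19 mm behind it; z points along the fingers, y is the direction in which the jaws open and shut (so a half turn about z gives the same grasp; the last joint's range is limited). The gripper opens to 85 mm and grips with 20 to 120 N. Pads are 22 mm wide; open, the fingers measure 114 mm over their backs; the gripper's body (76 mm by 85 mm) begins 54 mm behind the grasp point. The pads swing forward as they close: fully open they stand 13 mm farther back than shut.
Start: joints at [1.372, 0.385, 0.008, 0, -1.194, -0.259], TCP at [276.201, 560.636, 231.312] pointing down, gripper open.
Joint ranges: [-3.14, 3.14], [-1.21, 2.06], [-1.07, 1.41], [-3.16, 2.05], [-2.99, -0.16], [-3.1, 3.1]. Speed limits (rad/s): [2.79, 2.79, 3.14, 3.14, 3.14, 3.14].

### API

Orientations are given as a unit quaternion [x, y, z, w].
In Python, from bench import read_state, get_image, job_done, search_frame, regions_of gives the robot as it stands.
- The arm moves only by the tool servo_tool, never from a script. Its arguments are lists of equal length, an entry for each row: "turn": the turn, a rotation vector about the world's x, y, z in rad, a list of three; "dp": the shift along the world's x, y, z in m, a list of three; "fingers": the finger opening in m, from 0 to 0.0854. In form: {"turn": [[rx, ry, rz], ...], "dp": [[tx, ty, tz], ...], "fingers": [fingers, ...]}. A call has exactly 5 rows; each row shifts and turns the pose as measured when the row begins; what a row does not reach is not made up. A row lasts 1/8 s, in which the tool goes at most 62.5 mm and 10.7 degrees, less where a joint would pass 70% of its speed; a pose out of reach is approached as far as the arm can. A call is refused whole if a number of a shift passes 0.0625 or a number of a turn 0.188, either way. A call with a gripper value outside its range is refused whole. The fingers move at their own pace and stop on an object; the grip force is fixed at half the most. Time passes only in rows, so rows that do not move let the fingers close, or fill a call up. It gives the time, the measured TCP pose, the force and the opening at its end, in the units of the state.
- read_state(): the state, without advancing time (a new reading comes with each control period).
- get_image(name): name is "scene" or "top" or "wrist"; returns a dict with "img" (420x560x3 uint8, red, green, blue), "vfov" (degrees; the focal length in pixels is half the picture's height over the tangent of half this angle, whatever the lens; pixels are square), "cx", "cy" (the principal point, pixels), "k1" (the pictures are not rectified: a ray, as slopes to the right and down, at radius r is drawn at 1 + k1 r^2 times it, then the intrinsics apply), "world_from_camera" (4x4, takes a point from camera to world coordinates); the wrist camera has in their place "mount" (4x4, takes a point from camera to tool coordinates, whose origin is the TCP and whose axes are the flange's). Camera axes: x right, y down, z forward; pixel columns grow to the right and rows downward; lengths in mm; the calibration is good to about 2 mm. A picture is of the moment at which its call begins: read the wrist's pose just before it. There is no depth.
- job_done(): hands the job in, once; it reports no verdict.
Trained networks look in the newest picture that a camera, given by its name, has taken for a name from the list of things; names that differ only in an ending like _2 or _b are one class to them, and where a whole thing is asked for, a point or a joint stands for the part that bears it (a point fixed in the world has none). Each returns a list of dicts, best first, with "score" (0 to 1); they miss things now and then, are a little off and sometimes report something else, mostly with a low value. They report only what shows in the picture. A call takes as long as a camera call. They do not tell look-alikes from the thing itself.
- search_frame(query, camera): "box" ([left, top, width, height] in pixels, round what is visible of it).
- regions_of(query, camera): "region" (420x560 bool, what is visible of it) and "box" ([left, top, width, height] in pixels, round what is visible of it).
The state is a dict: "clock": time; "joints": joint angles; "joint_vel": joint speeds; "joint_efforts": joint torques, N m; "position": TCP position; "ee_rot": TCP orientation; "contact_force": force on the tool from outside, world axes, zero at the start; "wrist_torque": the same for the moment, N m; "gripper_width": finger opening in mm.
Only numpy, scipy, OpenCV 4.12 (cv2) and the standard library are available. Lean on these libraries where they do the work, as an engineer would, in place of code of your own. Each camera call takes 0.05 s, during which the arm holds its last target. There are 200 camera calls.

## Working session

There is one attempt and no reset: what is moved stays moved. The work goes in short steps, Python scripts to look and compute and a tool call to move; the robot and the scene stay as the last step left them, time stands still between calls to the robot, and variables do not carry over. Pictures are saved under pics/ and viewed, about 12 in all and at most 16, crops included, and the job is handed in when it is done.

Besides the shell and the picture viewer there is one more tool, called after "Emit:" as name(argument=value, ...), one argument or row to a line, values as JSON. servo_tool: Moves the arm, as the interface text tells. Its arguments: {"type":"object","properties":{"turn":{"type":"array","items":{"type":"array","items":{"type":"number"}}},"dp":{"type":"array","items":{"type":"array","items":{"type":"number"}}},"fingers":{"type":"array","items":{"type":"number"}}},"required":["turn","dp","fingers"]}

```bash
mkdir -p pics; ls
python3 - <<'E'
from bench import *
import cv2
s=read_state(); print({k:s[k] for k in("clock","position","ee_rot","gripper_width")})
for n in("top","scene"):
    d=get_image(n); cv2.imwrite(f"pics/{n}0.png",cv2.resize(d["img"][:,:,::-1],(784,588),interpolation=cv2.INTER_CUBIC))
    print(n,d["vfov"],d["cx"],d["cy"],d["k1"],d["world_from_camera"])
    for q in ["black_copper_center","red_steel_center","objective_yellow_center","basket_grip","fork_stand","tray_blue","tray_orange"]:
        print(q,[(round(r["score"],2),[int(v) for v in r["box"]]) for r in search_frame(q,n)][:6])
d=get_image("wrist");print(d["mount"],d["vfov"],d["cx"],d["cy"],d["k1"])
E
```

```text
pics
{'clock': 0.0, 'position': array([275.95956161, 560.13289337, 230.22588818]), 'ee_rot': array([ 9.73896133e-01, -2.26991511e-01, -1.96509933e-04,  1.06698909e-03]), 'gripper_width': 85.29708326930864}
top 42.88506336995708 275.2980971152756 211.79813352491018 -0.08608934714956724 [[-1.25797698e-03 -9.98276316e-01  5.86755056e-02  4.88626229e+02]
 [-9.99940936e-01  6.22303738e-04 -1.08507219e-02  1.03402882e+01]
 [ 1.07955047e-02 -5.86856899e-02 -9.98218136e-01  1.16210138e+03]
 [ 0.00000000e+00  0.00000000e+00  0.00000000e+00  1.00000000e+00]]
black_copper_center [(0.74, [410, 189, 16, 15]), (0.74, [363, 219, 85, 61]), (0.61, [391, 165, 10, 17])]
red_steel_center [(0.35, [226, 227, 84, 54])]
objective_yellow_center [(0.71, [210, 160, 12, 13]), (0.6, [226, 186, 12, 14]), (0.6, [195, 194, 14, 12])]
basket_grip [(0.66, [126, 231, 37, 20]), (0.34, [126, 219, 55, 44])]
fork_stand [(0.87, [127, 215, 51, 46])]
tray_blue [(0.74, [226, 229, 82, 50])]
tray_orange [(0.79, [363, 219, 84, 65])]
scene 57.55802265159698 280.1724927513297 210.89141351489775 -0.10122409861531588 [[ 5.20926859e-0
[... 370 characters left out ...]
er [(0.5, [394, 208, 13, 21])]
objective_yellow_center [(0.77, [344, 221, 12, 30]), (0.77, [310, 211, 15, 25]), (0.51, [335, 203, 12, 23]), (0.31, [207, 188, 94, 47])]
basket_grip [(0.84, [336, 157, 29, 29])]
fork_stand [(0.75, [327, 167, 56, 40]), (0.25, [296, 246, 11, 31])]
tray_blue [(0.82, [208, 194, 93, 41])]
tray_orange [(0.88, [57, 233, 108, 52])]
[[ 6.68897907e-04 -9.49826465e-01 -3.12776659e-01  8.02706012e+01]
 [ 9.99999753e-01  5.67742989e-04  4.14482416e-04  1.14784372e+00]
 [-2.16109613e-04 -3.12776859e-01  9.49826610e-01 -1.42721987e+02]
 [ 0.00000000e+00  0.00000000e+00  0.00000000e+00  1.00000000e+00]] 65.76350111478223 275.20478671699044 214.20967277067845 -0.072220487904891
```

View pics/top0.png

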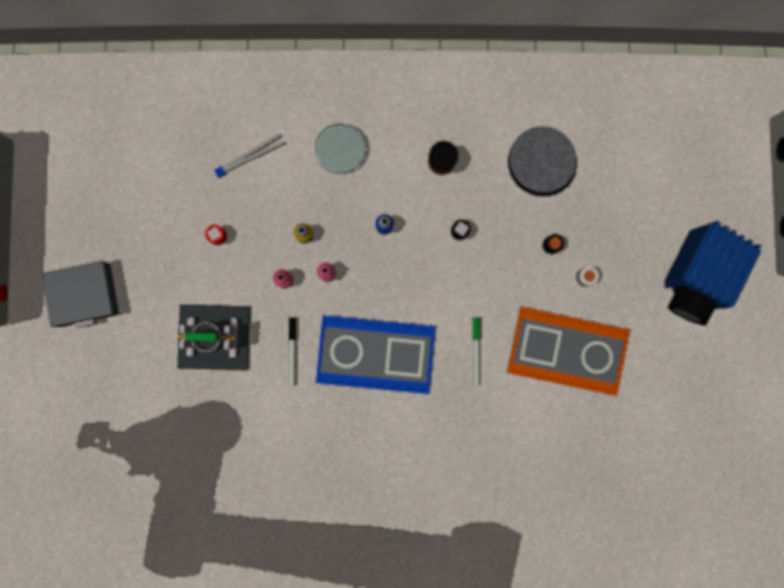

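View pics/scene0.png

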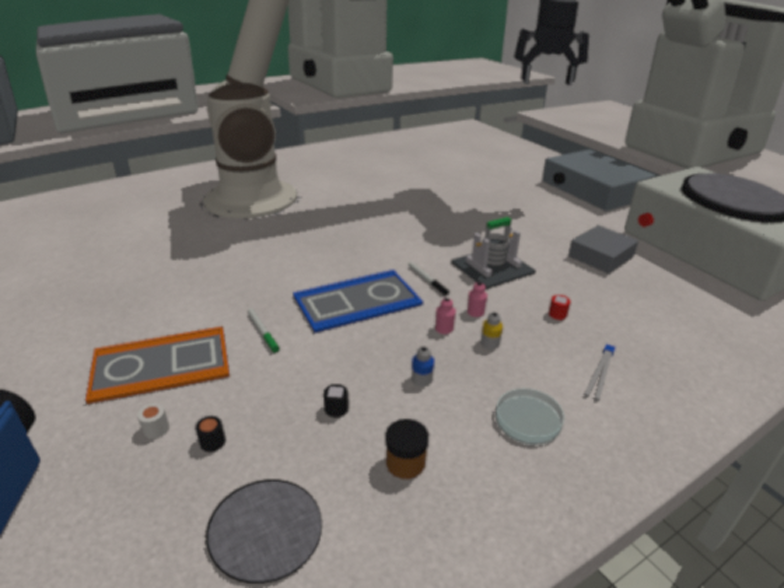

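The top view shows red at (215,234), yellow at (303,233), blue at (385,224), black-steel at (461,229), black-copper at (554,243) and white at (589,276). The basket is at (200,337). The blue tray's ring is at (347,352) and square at (405,357); the orange tray's square is at (541,346) and ring at (597,357). These are in 1.4x pixels.

```bash
cat > h.py <<'E'
import numpy as np, cv2
from bench import *
from scipy.spatial.transform import Rotation as R
def cam(n):
    s=read_state(); d=get_image(n)
    if n=="wrist":
        T=np.eye(4);T[:3,:3]=R.from_quat(s["ee_rot"]).as_matrix();T[:3,3]=s["position"];T=T@d["mount"]
    else: T=np.array(d["world_from_camera"])
    h,w=d["img"].shape[:2]; f=h/2/np.tan(np.radians(d["vfov"])/2)
    K=np.array([[f,0,d["cx"]],[0,f,d["cy"]],[0,0,1]]); return d["img"],K,np.array([d["k1"],0,0,0.]),T,s
def w2p(P,c):
    _,K,D,T,_=c; P=np.atleast_2d(np.float64(P)); q=(P-T[:3,3])@T[:3,:3]
    return cv2.projectPoints(q,np.zeros(3),np.zeros(3),K,D)[0][:,0]
def p2w(uv,z,c):
    _,K,D,T,_=c; u=cv2.undistortPoints(np.float64(uv).reshape(-1,1,2),K,D)[:,0]
    r=np.c_[u,np.ones(len(u))]@T[:3,:3].T; return T[:3,3]+r*((z-T[2,3])/r[:,2])[:,None]
def blob(m,guess=None):
    n,l,st,ce=cv2.connectedComponentsWithStats(np.uint8(m))
    o=[(st[i,4],ce[i],l==i) for i in range(1,n) if st[i,4]>5]
    return o
def save(img,name,box=None,s=1.):
    if box: x,y,w,h=box; img=img[y:y+h,x:x+w]
    cv2.imwrite("pics/"+name,cv2.resize(img[:,:,::-1],None,fx=s,fy=s,interpolation=cv2.INTER_CUBIC))
E
python3 - <<'E'
from h import *
c=cam("top"); img=c[0]; hsv=cv2.cvtColor(img,cv2.COLOR_RGB2HSV); H,S,V=[hsv[:,:,i].astype(int) for i in range(3)]
def near(m,uv,r):
    yy,xx=np.mgrid[:420,:560]; return m&(abs(xx-uv[0])<r)&(abs(yy-uv[1])<r)
def rep(name,m,z,rect=False):
    ys,xs=np.nonzero(m)
    if rect:
        (a,b),(w,h),an=cv2.minAreaRect(np.float32(np.c_[xs,ys])); box=cv2.boxPoints(((a,b),(w,h),an)); B=p2w(box,z,c)
        e=B[1]-B[0],B[2]-B[1]; e=max(e,key=np.linalg.norm); print(name,len(xs),B.mean(0).round(1),"long axis deg",np.degrees(np.arctan2(e[1],e[0])).round(1),[np.linalg.norm(B[i+1]-B[i]).round(1) for i in(0,1)])
    else: print(name,len(xs),p2w([[xs.mean(),ys.mean()]],z,c)[0].round(1))
k=1/1.4
for n,uv,r,mf,z in [("red",(215,234),13,(S>110)&(V>60),20),("yellow",(303,233),13,(S>100)&(V>50),32),("blue",(385,224),13,(S>100)&(V>40),32),
  ("copper sec",(555,243),9,(S>90)&(V>60),28),("blacksteel sec",(461,229),8,(V>110)&(S<80),28),("white",(589,276),9,(S>90)&(V>60),28)]:
    rep(n,near(mf,(uv[0]*k,uv[1]*k),r),z)
for n,uv in [("blue ring",(347,352)),("blue sq",(405,357)),("or sq",(541,346)),("or ring",(597,357))]:
    rep(n,near((V>135)&(S<70),(uv[0]*k,uv[1]*k),17),6,True)
rep("tray blue",near((S>120)&(H>105)&(H<130),(376*k,354*k),50),8,True)
rep("tray or",near((S>150)&(H<20)&(V>100),(568*k,350*k),50),8,True)
rep("bar",near((S>120)&(H>40)&(H<90),(200*k,337*k),25),92,True)
E
```

```text
red 110 [652.1 259.5  20. ]
yellow 105 [652.3 123.6  32. ]
blue 65 [662.4   0.8  32. ]
copper sec 68 [ 638.6 -261.7   28. ]
blacksteel sec 98 [ 660.7 -117.3   28. ]
white 48 [ 587.7 -314.4   28. ]
blue ring 149 [471.9  58.9   6. ] long axis deg -90.0 [np.float64(47.5), np.float64(47.4)]
blue sq 201 [463.5 -31.    6. ] long axis deg -5.5 [np.float64(55.4), np.float64(55.4)]
or sq 172 [ 481.7 -242.3    6. ] long axis deg -12.0 [np.float64(55.4), np.float64(54.6)]
or ring 105 [ 463.2 -330.5    6. ] long axis deg 179.2 [np.float64(44.4), np.float64(45.7)]
tray blue 1468 [468.2  13.5   8. ] long axis deg -95.6 [np.float64(104.0), np.float64(174.8)]
tray or 1417 [ 472.4 -286.     8. ] long axis deg -101.9 [np.float64(104.2), np.float64(175.9)]
bar 152 [495.1 263.   92. ] long axis deg -89.9 [np.float64(12.0), np.float64(46.5)]
```

Emit:
servo_tool(
  turn=[
    [0,0,-0.16],
    [0,0,-0.16],
    [0,0,-0.16],
    [0,0,-0.16],
    [0,0,-0.16],
  ],
  dp=[
    [0.031,-0.042,-0.005],
    [0.031,-0.042,-0.005],
    [0.031,-0.042,-0.005],
    [0.031,-0.042,-0.005],
    [0.031,-0.042,-0.005],
  ],
  fingers=[0.06,0.06,0.06,0.06,0.06],
)

```text
clock: 1.52
position: [433.1, 348.0, 206.1]
ee_rot: [0.803, -0.596, 0.001, -0.002]
contact_force: [0.6, 0.1, -0.0]
gripper_width: 60.1
```

Emit:
servo_tool(
  turn=[
    [0,0,-0.16],
    [0,0,-0.16],
    [0,0,0],
    [0,0,0],
    [0,0,0],
  ],
  dp=[
    [0.031,-0.042,-0.005],
    [0.031,-0.042,-0.005],
    [0,0,0],
    [0,0,0],
    [0,0,0],
  ],
  fingers=[0.06,0.06,0.06,0.06,0.06],
)

```text
clock: 2.15
position: [498.1, 259.0, 196.2]
ee_rot: [-0.693, 0.721, -0.001, 0.002]
contact_force: [0.5, -0.1, 0.3]
gripper_width: 60.1
```

```bash
cat > look.py <<'E'
import sys
from h import *
def err(s):
    m=R.from_quat(s["ee_rot"]).as_matrix(); print("t",s["clock"],"pos",s["position"].round(1),"J",s["joints"].round(2),"yaw tooly deg",np.degrees(np.arctan2(m[1,1],m[0,1])).round(2),"tilt z",m[:2,2].round(4),"F",s["contact_force"].round(1),"w",round(s["gripper_width"],1))
E
python3 - <<'E'
from look import *
c=cam("wrist"); err(c[4]); save(c[0],"w1.png",s=1.0)
hsv=cv2.cvtColor(c[0],cv2.COLOR_RGB2HSV).astype(int)
m=(hsv[...,1]>110)&(hsv[...,0]>40)&(hsv[...,0]<90)
for a,ce,mm in sorted(blob(m),key=lambda t:-t[0])[:3]:
    ys,xs=np.nonzero(mm); print(a,ce.round(1),p2w([ce],90,c)[0].round(1),p2w(cv2.boxPoints(cv2.minAreaRect(np.float32(np.c_[xs,ys]))),92,c).round(1))
E
```

```text
t 2.15 pos [498.1 259.  196.2] J [ 0.77  0.3  -0.21  0.   -1.06 -0.81] yaw tooly deg 177.71 tilt z [0.0042 0.0012] F [ 0.5 -0.1  0.3] w 60.1
813 [280.9 215.7] [493.5 261.2  90. ] [[498.9 238.3  92. ]
 [487.2 238.8  92. ]
 [488.5 285.4  92. ]
 [500.8 284.9  92. ]]
```

View pics/w1.png

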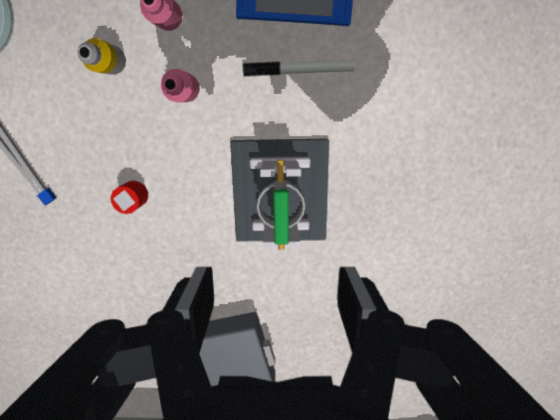

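The bar is at pixel (281,216), about x 494, y 262; the jaws straddle it and the space below is clear.

Emit:
servo_tool(
  turn=[
    [0,0,0.02],
    [0,0,0],
    [0,0,0],
    [0,0,0],
    [0,0,0],
  ],
  dp=[
    [-0.004,0.003,-0.03],
    [0,0,-0.03],
    [0,0,-0.03],
    [0,0,-0.02],
    [0,0,0],
  ],
  fingers=[0.05,0.05,0.05,0.05,0.05],
)

```text
clock: 2.82
position: [492.1, 268.1, 85.4]
ee_rot: [-0.704, 0.71, -0.001, 0.005]
contact_force: [0.3, 0.1, 0.0]
gripper_width: 50.0
```

Run:
```python
from look import *
c=cam("wrist"); err(c[4]); save(c[0],"w2.png",s=1.0)
hsv=cv2.cvtColor(c[0],cv2.COLOR_RGB2HSV).astype(int)
m=(hsv[...,1]>110)&(hsv[...,0]>40)&(hsv[...,0]<90)
for a,ce,mm in sorted(blob(m),key=lambda t:-t[0])[:2]:
    ys,xs=np.nonzero(mm); print(a,ce.round(1),p2w(cv2.boxPoints(cv2.minAreaRect(np.float32(np.c_[xs,ys]))),92,c).round(1))
```

```text
t 2.825 pos [492.1 268.1  85.4] J [ 0.79  0.42 -0.35  0.   -0.79 -0.8 ] yaw tooly deg 179.54 tilt z [0.0084 0.0049] F [0.3 0.1 0. ] w 50.0
2158 [271.  270.6] [[498.6 238.   92. ]
 [487.5 238.   92. ]
 [487.4 284.8  92. ]
 [499.8 284.7  92. ]]
```

View pics/w2.png

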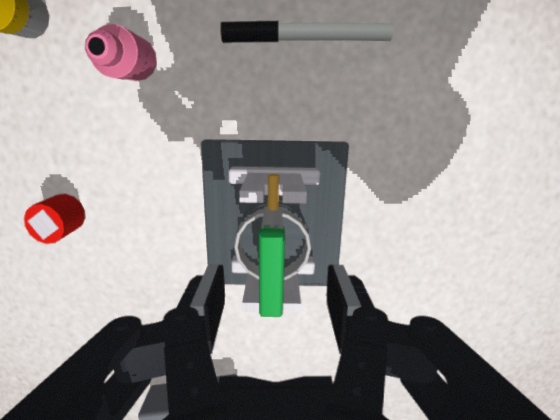

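The bar is at (271,271) between the fingers; x 493.5, y 261.4.

Emit:
servo_tool(
  turn=[
    [-0.005,0.008,0],
    [0,0,0],
    [0,0,0],
    [0,0,0],
    [0,0,0],
  ],
  dp=[
    [0.0015,-0.006,-0.005],
    [0,0,-0.006],
    [0,0,0],
    [0,0,0],
    [0,0,0],
  ],
  fingers=[0.05,0.04,0.03,0.02,0.01],
)

```text
clock: 3.5
position: [495.7, 263.9, 78.0]
ee_rot: [-0.705, 0.709, -0.0, 0.004]
contact_force: [-0.4, 0.4, -0.2]
gripper_width: 11.0
```

Emit:
servo_tool(
  turn=[
    [0,0,0],
    [0,0,0],
    [0,0,0],
    [0,0,0],
    [0,0,0],
  ],
  dp=[
    [0,0,0],
    [0,0,0],
    [0,0,0],
    [0,0,0],
    [0,0,0],
  ],
  fingers=[0,0,0,0,0],
)

```text
clock: 4.12
position: [495.6, 263.9, 78.0]
ee_rot: [-0.705, 0.709, -0.0, 0.004]
contact_force: [0.2, -1.0, -0.2]
gripper_width: 9.9
```

Emit:
servo_tool(
  turn=[
    [0,0,0],
    [0,0,0],
    [0,0,0],
    [0,0,0],
    [0,0,0],
  ],
  dp=[
    [0,0,0.006],
    [0,0,0.008],
    [0,0,0.01],
    [0,0,0.01],
    [0,0,0.01],
  ],
  fingers=[0,0,0,0,0],
)

```text
clock: 4.75
position: [495.2, 263.5, 124.3]
ee_rot: [-0.705, 0.71, -0.0, 0.003]
contact_force: [-0.2, -0.6, -1.5]
gripper_width: 10.1
```

Emit:
servo_tool(
  turn=[
    [0,0,0],
    [0,0,0],
    [0,0,0],
    [0,0,0],
    [0,0,0],
  ],
  dp=[
    [0,0,0.015],
    [0,0,0.015],
    [0,0,0.015],
    [0,0,0.01],
    [0,0,0],
  ],
  fingers=[0,0,0,0,0],
)

```text
clock: 5.38
position: [495.7, 263.9, 185.3]
ee_rot: [-0.705, 0.71, -0.0, 0.005]
contact_force: [-0.3, -1.2, -1.2]
gripper_width: 10.4
```

Run:
```python
from look import *
c=cam("wrist"); err(c[4]); save(c[0],"w3.png",s=1.0)
```

```text
t 5.375 pos [495.7 263.9 185.3] J [ 0.78  0.31 -0.23  0.   -1.02 -0.79] yaw tooly deg 179.61 tilt z [0.008  0.0069] F [-0.3 -1.2 -1.2] w 10.4
```

View pics/w3.png

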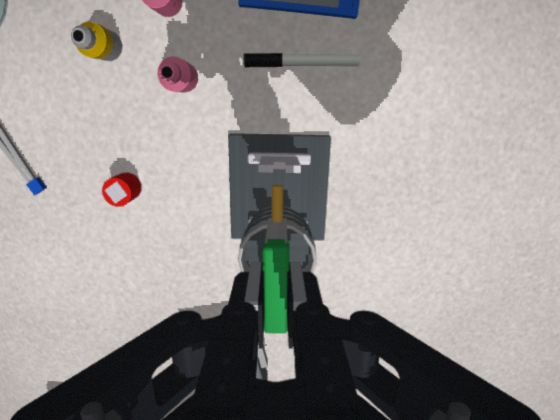

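The basket hangs upright in the fingers (bar at (275,290)), clear of the fork. On to the blue square.

Emit:
servo_tool(
  turn=[
    [-0.007,0.008,0],
    [0,0,0],
    [0,0,0],
    [0,0,0],
    [0,0,0],
  ],
  dp=[
    [-0.003,-0.025,0],
    [-0.005,-0.04,0],
    [-0.005,-0.048,0],
    [-0.005,-0.05,0],
    [-0.005,-0.05,0],
  ],
  fingers=[0,0,0,0,0],
)

```text
clock: 6.05
position: [468.0, 42.8, 180.9]
ee_rot: [-0.706, 0.708, 0.001, -0.006]
contact_force: [0.7, -0.6, -1.5]
gripper_width: 10.1
```

Emit:
servo_tool(
  turn=[
    [0,0,0],
    [0,0,0],
    [0,0,0],
    [0,0,0],
    [0,0,0],
  ],
  dp=[
    [-0.005,-0.042,0],
    [-0.003,-0.025,0],
    [-0.001,-0.012,-0.01],
    [0,0,-0.03],
    [0,0,0],
  ],
  fingers=[0,0,0,0,0],
)

```text
clock: 6.68
position: [452.6, -45.1, 137.0]
ee_rot: [-0.703, 0.711, 0.003, -0.009]
contact_force: [-0.4, -0.6, -1.5]
gripper_width: 10.4
```

Run:
```python
from look import *
c=cam("wrist"); err(c[4]); save(c[0],"w4.png",s=1.0)
print(w2p([[463.7,-31.2,6],[472.5,58.4,6]],c))
```

```text
t 6.675 pos [452.6 -45.1 137. ] J [ 0.26  0.2  -0.52  0.   -0.87 -0.27] yaw tooly deg 179.38 tilt z [-0.0175 -0.0075] F [-0.4 -0.6 -1.5] w 10.4
[[259.63464815 221.05645585]
 [253.03185451 307.45474707]]
```

View pics/w4.png

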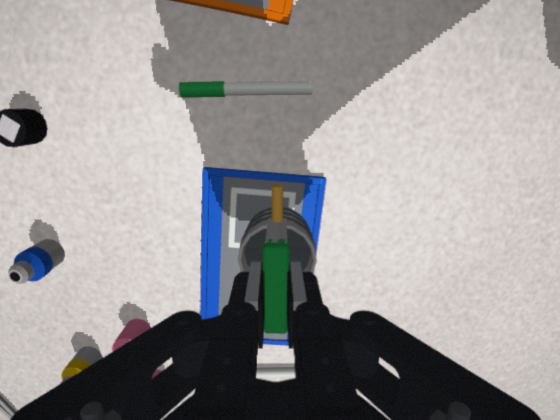

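The blue square is centred near (262,219), close to the predicted (260,221). I'll correct the offset and tilt, then lower.

Emit:
servo_tool(
  turn=[
    [0.007,-0.017,0],
    [0,0,0],
    [0,0,0],
    [0,0,0],
    [0,0,0],
  ],
  dp=[
    [0.01,0.014,-0.01],
    [0,0,-0.02],
    [0,0,-0.01],
    [0,0,0],
    [0,0,0],
  ],
  fingers=[0,0,0,0,0],
)

```text
clock: 7.35
position: [468.6, -28.6, 101.9]
ee_rot: [-0.705, 0.709, -0.004, 0.005]
contact_force: [0.5, 0.4, -2.0]
gripper_width: 10.4
```

Run:
```python
from look import *
err(read_state())
```

```text
t 7.35 pos [468.6 -28.6 101.9] J [ 0.29  0.26 -0.55  0.   -0.74 -0.3 ] yaw tooly deg 179.72 tilt z [0.0128 0.0005] F [ 0.5  0.4 -2. ] w 10.4
```

Emit:
servo_tool(
  turn=[
    [0,0.008,0],
    [0,0,0],
    [0,0,0],
    [0,0,0],
    [0,0,0],
  ],
  dp=[
    [-0.004,0,-0.008],
    [0,0,-0.008],
    [0,0,-0.006],
    [0,0,-0.003],
    [0,0,0],
  ],
  fingers=[0,0,0,0,0],
)

```text
clock: 7.98
position: [464.7, -28.6, 76.0]
ee_rot: [-0.705, 0.709, -0.002, 0.002]
contact_force: [0.0, -0.0, -1.4]
gripper_width: 10.4
```

Run:
```python
from look import *
err(read_state())
```

```text
t 7.975 pos [464.7 -28.6  76. ] J [ 0.29  0.3  -0.58  0.   -0.68 -0.3 ] yaw tooly deg 179.71 tilt z [0.0058 0.0007] F [ 0.  -0.  -1.4] w 10.4
```

Expected contact is at TCP z of about 66; I'll approach it in small steps.

Emit:
servo_tool(
  turn=[
    [0,0.003,0],
    [0,0,0],
    [0,0,0],
    [0,0,0],
    [0,0,0],
  ],
  dp=[
    [0,0,-0.003],
    [0,0,-0.003],
    [0,0,-0.002],
    [0,0,0],
    [0,0,0],
  ],
  fingers=[0,0,0,0,0],
)

```text
clock: 8.6
position: [465.2, -28.6, 67.8]
ee_rot: [-0.705, 0.709, -0.001, 0.002]
contact_force: [-0.2, -0.0, -2.1]
gripper_width: 10.1
```

Emit:
servo_tool(
  turn=[
    [0,0,0],
    [0,0,0],
    [0,0,0],
    [0,0,0],
    [0,0,0],
  ],
  dp=[
    [0,0,-0.001],
    [0,0,-0.001],
    [0,0,0],
    [0,0,0],
    [0,0,0],
  ],
  fingers=[0,0,0,0,0],
)

```text
clock: 9.22
position: [465.4, -28.6, 66.4]
ee_rot: [-0.706, 0.709, -0.001, 0.002]
contact_force: [-0.7, -0.4, 0.1]
gripper_width: 10.2
```

Emit:
servo_tool(
  turn=[
    [0,0,0],
    [0,0,0],
    [0,0,0],
    [0,0,0],
    [0,0,0],
  ],
  dp=[
    [0,0,0],
    [0,0,0],
    [0,0,0],
    [0,0,0],
    [0,0,0],
  ],
  fingers=[0.012,0.018,0.03,0.045,0.045],
)

```text
clock: 9.85
position: [466.1, -28.5, 66.7]
ee_rot: [-0.706, 0.709, -0.002, 0.002]
contact_force: [-0.9, -0.2, 0.8]
gripper_width: 45.0
```

Emit:
servo_tool(
  turn=[
    [0,0,0],
    [0,0,0],
    [0,0,0],
    [0,0,0],
    [0,0,0],
  ],
  dp=[
    [0,0,0.02],
    [0,0,0.03],
    [0,0,0.03],
    [0,0,0.03],
    [0,0,0],
  ],
  fingers=[0.045,0.045,0.045,0.045,0.045],
)

```text
clock: 10.48
position: [465.2, -28.7, 179.6]
ee_rot: [-0.706, 0.709, -0.001, 0.002]
contact_force: [-0.2, -0.3, 0.4]
gripper_width: 45.3
```

Run:
```python
from look import *
c=cam("wrist"); err(c[4]); save(c[0],"w5.png",s=1.0)
hsv=cv2.cvtColor(c[0],cv2.COLOR_RGB2HSV).astype(int)
m=(hsv[...,1]>110)&(hsv[...,0]>40)&(hsv[...,0]<90)
for a,ce,mm in sorted(blob(m),key=lambda t:-t[0])[:2]: 
    ys,xs=np.nonzero(mm); q=p2w(cv2.boxPoints(cv2.minAreaRect(np.float32(np.c_[xs,ys]))),80,c);print(a,ce.round(1),q.mean(0).round(1))
```

```text
t 10.475 pos [465.2 -28.7 179.6] J [ 0.29  0.16 -0.45  0.   -0.96 -0.29] yaw tooly deg 179.75 tilt z [0.004  0.0004] F [-0.2 -0.3  0.4] w 45.3
821 [275.3 211.7] [464.8 -31.4  80. ]
482 [227.9  70.7] [ 497.5 -135.3   80. ]
```

View pics/w5.png

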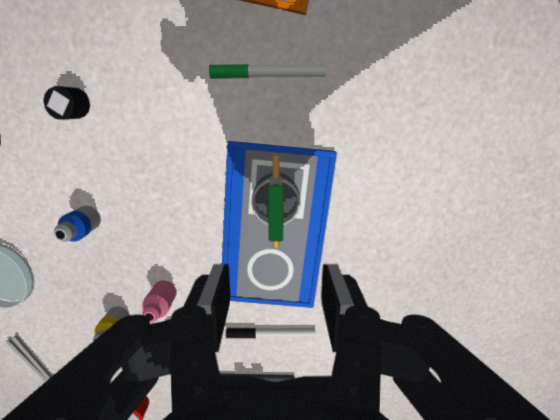

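The basket stands on the blue square (bar at (275,212), measured 464.8, -31.4). Next, the copper specimen.

Emit:
servo_tool(
  turn=[
    [0,0,0],
    [0,0,0],
    [0,0,0],
    [0,0,0],
    [0,0,0],
  ],
  dp=[
    [0.028,-0.037,0],
    [0.028,-0.037,0],
    [0.028,-0.037,0],
    [0.028,-0.037,0],
    [0.028,-0.037,-0.01],
  ],
  fingers=[0.055,0.055,0.055,0.055,0.055],
)

```text
clock: 11.15
position: [603.5, -216.7, 161.9]
ee_rot: [0.707, -0.707, -0.004, 0.002]
contact_force: [1.3, -0.2, -0.6]
gripper_width: 55.1
```

Emit:
servo_tool(
  turn=[
    [0,0,0],
    [0,0,0],
    [0,0,0],
    [0,0,0],
    [0,0,0],
  ],
  dp=[
    [0.025,-0.034,-0.03],
    [0,0,-0.02],
    [0,0,0],
    [0,0,0],
    [0,0,0],
  ],
  fingers=[0.055,0.055,0.055,0.055,0.055],
)

```text
clock: 11.78
position: [627.2, -253.8, 102.5]
ee_rot: [-0.706, 0.708, 0.009, -0.006]
contact_force: [-0.4, -0.8, 0.0]
gripper_width: 55.1
```

Run:
```python
from look import *
c=cam("wrist"); err(c[4]); save(c[0],"w6.png",s=1.0)
hsv=cv2.cvtColor(c[0],cv2.COLOR_RGB2HSV).astype(int)
m=(hsv[...,1]>90)&(hsv[...,2]>60)&(hsv[...,0]<20)
for a,ce,mm in sorted(blob(m),key=lambda t:-t[0])[:5]: print(a,ce.round(1),p2w([ce],28,c)[0].round(1))
```

```text
t 11.775 pos [ 627.2 -253.8  102.5] J [-0.15  0.58  0.   -0.   -1.01  0.14] yaw tooly deg 179.83 tilt z [-0.0202  0.0045] F [-0.4 -0.8  0. ] w 55.1
11630 [465.9 160.1] [ 492.6 -301.7   28. ]
554 [333.1 138.7] [ 586.8 -315.4   28. ]
539 [257.5 215. ] [ 637.5 -262.8   28. ]
120 [140.9 391.4] [745.  -98.3  28. ]
16 [102.4 376.7] [ 776.8 -114.7   28. ]
```

View pics/w6.png

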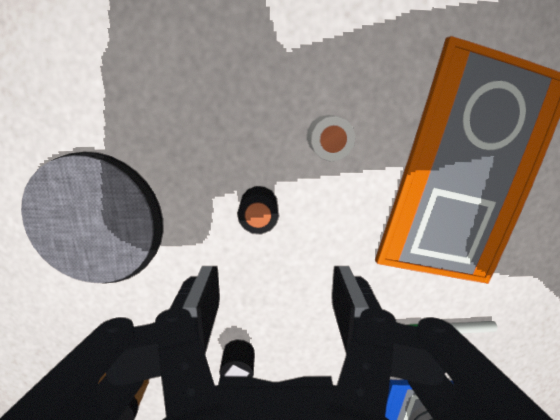

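The copper specimen is at (258,215), about (637.8, -262.5); the white look-alike is at (333,139), well clear.

Emit:
servo_tool(
  turn=[
    [-0.003,-0.012,0],
    [0,0,0],
    [0,0,0],
    [0,0,0],
    [0,0,0],
  ],
  dp=[
    [0.008,-0.008,-0.015],
    [0,0,-0.025],
    [0,0,-0.01],
    [0,0,0],
    [0,0,0],
  ],
  fingers=[0.055,0.055,0.055,0.055,0.055],
)

```text
clock: 12.45
position: [638.0, -262.6, 53.4]
ee_rot: [-0.707, 0.708, -0.0, -0.0]
contact_force: [0.2, 0.0, 0.1]
gripper_width: 54.7
```

```bash
cat > cop.py <<'E'
from look import *
c=cam("wrist"); err(c[4])
hsv=cv2.cvtColor(c[0],cv2.COLOR_RGB2HSV).astype(int)
m=(hsv[...,1]>90)&(hsv[...,2]>60)&(hsv[...,0]<20)
for a,ce,mm in sorted(blob(m),key=lambda t:-t[0])[:5]: print(a,ce.round(1),p2w([ce],28,c)[0].round(1))
E
python3 cop.py
```

```text
t 12.45 pos [ 638.  -262.6   53.4] J [-0.16  0.65 -0.02  0.   -0.9   0.15] yaw tooly deg 179.93 tilt z [-0.0001 -0.0006] F [0.2 0.  0.1] w 54.7
11255 [487.2 192.1] [ 520.6 -301.3   28. ]
878 [372.  165.1] [ 586.8 -315.5   28. ]
766 [275.  256.7] [ 637.6 -263.1   28. ]
172 [129.6 415.1] [ 743.2 -135.3   28. ]
```

Emit:
servo_tool(
  turn=[
    [0,0,0],
    [0,0,0],
    [0,0,0],
    [0,0,0],
    [0,0,0],
  ],
  dp=[
    [0,0,-0.015],
    [0,0,-0.015],
    [0,0,-0.01],
    [0,0,-0.006],
    [0,0,0],
  ],
  fingers=[0.055,0.055,0.055,0.05,0.045],
)

```text
clock: 13.12
position: [637.9, -262.5, 4.4]
ee_rot: [-0.707, 0.708, -0.0, -0.0]
contact_force: [1.2, 1.0, 0.1]
gripper_width: 45.1
```

Emit:
servo_tool(
  turn=[
    [0,0,0],
    [0,0,0],
    [0,0,0],
    [0,0,0],
    [0,0,0],
  ],
  dp=[
    [0,0,0],
    [0,0,0],
    [0,0,0],
    [0,0,0],
    [0,0,0],
  ],
  fingers=[0.038,0.033,0.028,0,0],
)

```text
clock: 13.75
position: [638.8, -262.7, 5.8]
ee_rot: [-0.707, 0.707, -0.001, 0.001]
contact_force: [0.7, 0.1, -0.1]
gripper_width: 27.4
```

Emit:
servo_tool(
  turn=[
    [0,0,0],
    [0,0,0],
    [0,0,0],
    [0,0,0],
    [0,0,0],
  ],
  dp=[
    [0,0,0.015],
    [0,0,0.035],
    [0,0,0.045],
    [-0.005,0.01,0.045],
    [-0.015,0.03,0],
  ],
  fingers=[0,0,0,0,0],
)

```text
clock: 14.38
position: [619.1, -223.8, 154.0]
ee_rot: [-0.706, 0.708, -0.003, 0.001]
contact_force: [-0.2, 0.3, -1.4]
gripper_width: 27.3
```

Emit:
servo_tool(
  turn=[
    [0,0,0],
    [0,0,0],
    [0,0,0],
    [0,0,0],
    [0,0,0],
  ],
  dp=[
    [-0.022,0.042,0],
    [-0.022,0.042,0],
    [-0.022,0.042,0],
    [-0.022,0.042,0],
    [-0.022,0.042,0],
  ],
  fingers=[0,0,0,0,0],
)

```text
clock: 15.0
position: [507.7, -9.2, 161.7]
ee_rot: [-0.705, 0.709, -0.008, 0.006]
contact_force: [0.3, 1.0, -0.1]
gripper_width: 26.9
```

Emit:
servo_tool(
  turn=[
    [0,0,0],
    [0,0,0],
    [0,0,0],
    [0,0,0],
    [0,0,0],
  ],
  dp=[
    [-0.018,0.034,0],
    [-0.008,0.014,0],
    [0,0,0],
    [0,0,0],
    [0,0,0],
  ],
  fingers=[0,0,0,0,0],
)

```text
clock: 15.62
position: [481.0, 42.0, 167.0]
ee_rot: [-0.707, 0.707, -0.01, 0.01]
contact_force: [-0.9, -0.4, -0.1]
gripper_width: 27.4
```

Run:
```python
from look import *
c=cam("wrist"); err(c[4]); save(c[0],"w7.png",s=1.0)
```

```text
t 15.625 pos [481.  42. 167.] J [ 0.43  0.19 -0.45  0.01 -0.9  -0.44] yaw tooly deg 179.97 tilt z [0.0276 0.0004] F [-0.9 -0.4 -0.1] w 27.4
```

View pics/w7.png

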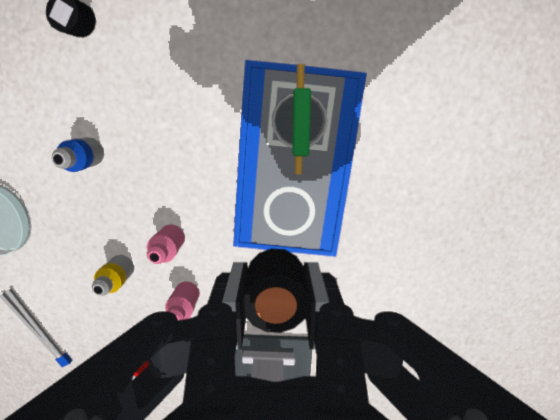

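The copper specimen is held at (276,305), the ring is at (289,211), and the basket is upright on its square. I'll correct and descend.

Emit:
servo_tool(
  turn=[
    [0,0.016,0],
    [0,0,0],
    [0,0,0],
    [0,0,0],
    [0,0,0],
  ],
  dp=[
    [-0.007,0.016,-0.01],
    [0,0,-0.04],
    [0,0,-0.04],
    [0,0,-0.02],
    [0,0,0],
  ],
  fingers=[0,0,0,0,0],
)

```text
clock: 16.3
position: [473.5, 59.1, 52.2]
ee_rot: [-0.706, 0.708, -0.003, 0.003]
contact_force: [0.7, 0.2, -0.1]
gripper_width: 27.2
```

```bash
cat > ring.py <<'E'
from look import *
c=cam("wrist"); err(c[4]); z=c[4]["position"][2]
hsv=cv2.cvtColor(c[0],cv2.COLOR_RGB2HSV).astype(int)
m=(hsv[...,1]>90)&(hsv[...,2]>50)&(hsv[...,0]<20)
for a,ce,mm in sorted(blob(m),key=lambda t:-t[0])[:3]: print("cop",a,ce.round(1),p2w([ce],z+22.2,c)[0].round(1))
m=(hsv[...,2]>135)&(hsv[...,1]<60)
for a,ce,mm in blob(m):
    ys,xs=np.nonzero(mm); q=p2w(cv2.boxPoints(cv2.minAreaRect(np.float32(np.c_[xs,ys]))),6,c); d=np.linalg.norm(q[1]-q[0]),np.linalg.norm(q[2]-q[1])
    if 40<min(d) and max(d)<70: print("mark",a,q.mean(0).round(1),np.round(d,1))
E
python3 ring.py
```

```text
t 16.3 pos [473.5  59.1  52.2] J [ 0.47  0.36 -0.58  0.01 -0.62 -0.48] yaw tooly deg 179.78 tilt z [0.0089 0.0001] F [ 0.7  0.2 -0.1] w 27.2
cop 1263 [275.3 305. ] [472.8  58.9  74.4]
cop 47 [296.4 165.4] [464.7  -1.6  74.4]
cop 18 [293.7 183.8] [465.6   5.4  74.4]
mark 2605 [478.4  54.5   6. ] [60.3 41.4]
```

Specimen at (472.8, 58.9) against ring (472.5, 58.4). I'll lower to TCP z of about 12.

Emit:
servo_tool(
  turn=[
    [0,0.006,0],
    [0,0,0],
    [0,0,0],
    [0,0,0],
    [0,0,0],
  ],
  dp=[
    [0,0,-0.012],
    [0,0,-0.012],
    [0,0,-0.008],
    [0,0,-0.003],
    [0,0,0],
  ],
  fingers=[0,0,0,0,0],
)

```text
clock: 16.98
position: [475.8, 60.3, 17.7]
ee_rot: [-0.706, 0.708, -0.002, 0.004]
contact_force: [0.3, -0.9, -0.6]
gripper_width: 27.4
```

```bash
python3 -c "
from look import *
err(read_state())"
```

```text
t 16.975 pos [475.8  60.3  17.7] J [ 0.47  0.42 -0.61  0.   -0.53 -0.47] yaw tooly deg 179.8 tilt z [0.0085 0.0028] F [ 0.3 -0.9 -0.6] w 27.4
```

Emit:
servo_tool(
  turn=[
    [0,0.006,0],
    [0,0,0],
    [0,0,0],
    [0,0,0],
    [0,0,0],
  ],
  dp=[
    [-0.003,-0.001,-0.002],
    [0,0,-0.002],
    [0,0,-0.001],
    [0,0,0],
    [0,0,0],
  ],
  fingers=[0,0,0,0,0],
)

```text
clock: 17.6
position: [473.1, 59.4, 13.1]
ee_rot: [-0.706, 0.708, -0.0, 0.003]
contact_force: [0.3, -0.3, -1.3]
gripper_width: 27.2
```

Emit:
servo_tool(
  turn=[
    [0,0,0],
    [0,0,0],
    [0,0,0],
    [0,0,0],
    [0,0,0],
  ],
  dp=[
    [0,0,-0.001],
    [0,0,0],
    [0,0,0],
    [0,0,0],
    [0,0,0],
  ],
  fingers=[0,0,0,0,0],
)

```text
clock: 18.23
position: [473.2, 59.5, 12.2]
ee_rot: [-0.706, 0.708, -0.0, 0.003]
contact_force: [0.1, -0.0, -0.4]
gripper_width: 27.1
```

Emit:
servo_tool(
  turn=[
    [0,0,0],
    [0,0,0],
    [0,0,0],
    [0,0,0],
    [0,0,0],
  ],
  dp=[
    [0,0,-0.0005],
    [0,0,0],
    [0,0,0],
    [0,0,0],
    [0,0,0],
  ],
  fingers=[0,0.03,0.035,0.045,0.055],
)

```text
clock: 18.85
position: [473.4, 59.6, 11.8]
ee_rot: [-0.706, 0.708, -0.0, 0.003]
contact_force: [0.9, -0.2, 0.3]
gripper_width: 55.2
```

Emit:
servo_tool(
  turn=[
    [0,0,0],
    [0,0,0],
    [0,0,0],
    [0,0,0],
    [0,0,0],
  ],
  dp=[
    [0,0,0.02],
    [0,0,0.035],
    [0,0,0.04],
    [0,0,0.04],
    [0,0,0],
  ],
  fingers=[0.055,0.055,0.055,0.055,0.055],
)

```text
clock: 19.48
position: [472.3, 59.0, 150.4]
ee_rot: [-0.706, 0.708, -0.0, 0.002]
contact_force: [-0.9, 0.2, -0.1]
gripper_width: 55.0
```

```bash
sed -i 's/z+22.2/34/' ring.py; python3 ring.py
```

```text
t 19.475 pos [472.3  59.  150.4] J [ 0.47  0.21 -0.47 -0.   -0.89 -0.47] yaw tooly deg 179.81 tilt z [0.0027 0.0027] F [-0.9  0.2 -0.1] w 55.0
cop 407 [274.5 209.5] [472.6  59.1  34. ]
cop 53 [286.1 147.1] [463.3   7.6  34. ]
cop 44 [284.3  39.2] [465.1 -70.6  34. ]
```

Copper is placed at (472.6, 59.1). Next, red at (652, 260).

Emit:
servo_tool(
  turn=[
    [0,0,0],
    [0,0,0],
    [0,0,0],
    [0,0,0],
    [0,0,0],
  ],
  dp=[
    [0.03,0.034,0],
    [0.03,0.034,0],
    [0.03,0.034,0],
    [0.03,0.034,0],
    [0.03,0.034,0],
  ],
  fingers=[0.055,0.055,0.055,0.055,0.055],
)

```text
clock: 20.15
position: [618.7, 229.3, 140.8]
ee_rot: [-0.704, 0.71, 0.004, -0.007]
contact_force: [0.1, -0.6, 0.0]
gripper_width: 55.1
```

Emit:
servo_tool(
  turn=[
    [0,0,0],
    [0,0,0],
    [0,0,0],
    [0,0,0],
    [0,0,0],
  ],
  dp=[
    [0.02,0.022,-0.02],
    [0,0,-0.03],
    [0,0,0],
    [0,0,0],
    [0,0,0],
  ],
  fingers=[0.055,0.055,0.055,0.055,0.055],
)

```text
clock: 20.78
position: [638.5, 253.0, 82.4]
ee_rot: [-0.705, 0.71, 0.005, -0.012]
contact_force: [-0.0, 0.0, -0.6]
gripper_width: 55.2
```

```bash
cat > red.py <<'E'
from look import *
c=cam("wrist"); err(c[4]); save(c[0],"w8.png")
hsv=cv2.cvtColor(c[0],cv2.COLOR_RGB2HSV).astype(int)
m=(hsv[...,1]>170)&(hsv[...,2]>60)&((hsv[...,0]<6)|(hsv[...,0]>174))
for a,ce,mm in sorted(blob(m),key=lambda t:-t[0])[:2]:
    k=cv2.convexHull(np.argwhere(mm)[:,::-1].astype(np.int32)); f=np.zeros(m.shape,np.uint8); cv2.fillConvexPoly(f,k,1)
    w=(f>0)&(hsv[...,1]<110)&(hsv[...,2]>90)
    if w.sum()<10: continue
    ys,xs=np.nonzero(w); p=[xs.mean(),ys.mean()]; print("red",a,w.sum(),np.round(p,1),p2w([p],28,c)[0].round(1))
E
python3 red.py
```

```text
t 20.775 pos [638.5 253.   82.4] J [ 0.61  0.62  0.02 -0.01 -0.99 -0.61] yaw tooly deg 179.59 tilt z [-0.0234 -0.0097] F [-0.   0.  -0.6] w 55.2
red 1137 574 [252.7 247.7] [651.6 259.1  28. ]
```

View pics/w8.png

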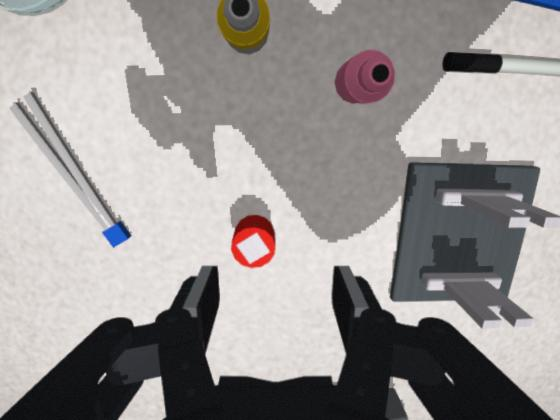

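Red's section is at (253,248), about (651.6, 259.1); the jaws are clear.

Emit:
servo_tool(
  turn=[
    [0.006,-0.013,0],
    [0,0,0],
    [0,0,0],
    [0,0,0],
    [0,0,0],
  ],
  dp=[
    [0.011,0.006,-0.01],
    [0,0,-0.015],
    [0,0,-0.008],
    [0,0,0],
    [0,0,0],
  ],
  fingers=[0.055,0.055,0.055,0.055,0.055],
)

```text
clock: 21.45
position: [650.8, 259.4, 49.0]
ee_rot: [-0.704, 0.71, 0.002, -0.003]
contact_force: [0.7, 0.5, -0.3]
gripper_width: 55.1
```

```bash
python3 red.py
```

```text
t 21.45 pos [650.8 259.4  49. ] J [ 0.61  0.67  0.01 -0.   -0.92 -0.61] yaw tooly deg 179.57 tilt z [-0.0068 -0.0016] F [ 0.7  0.5 -0.3] w 55.1
red 1659 791 [272.5 260.6] [651.6 259.2  28. ]
```

Emit:
servo_tool(
  turn=[
    [0,-0.004,0],
    [0,0,0],
    [0,0,0],
    [0,0,0],
    [0,0,0],
  ],
  dp=[
    [0.001,0,-0.015],
    [0,0,-0.013],
    [0,0,-0.009],
    [0,0,-0.005],
    [0,0,0],
  ],
  fingers=[0.055,0.055,0.055,0.05,0.045],
)

```text
clock: 22.12
position: [651.4, 259.2, 3.6]
ee_rot: [-0.704, 0.71, 0.0, -0.002]
contact_force: [-0.3, 0.7, -0.3]
gripper_width: 45.0
```

Emit:
servo_tool(
  turn=[
    [0,0,0],
    [0,0,0],
    [0,0,0],
    [0,0,0],
    [0,0,0],
  ],
  dp=[
    [0,0,0],
    [0,0,0],
    [0,0,0],
    [0,0,0],
    [0,0,0],
  ],
  fingers=[0.038,0.033,0.028,0,0],
)

```text
clock: 22.75
position: [652.1, 259.6, 5.0]
ee_rot: [-0.705, 0.71, 0.0, -0.001]
contact_force: [-0.0, 0.9, -1.5]
gripper_width: 27.3
```

Emit:
servo_tool(
  turn=[
    [0,0,0],
    [0,0,0],
    [0,0,0],
    [0,0,0],
    [0,0,0],
  ],
  dp=[
    [0,0,0.015],
    [0,0,0.035],
    [0,0,0.045],
    [-0.003,-0.01,0.045],
    [-0.008,-0.025,0],
  ],
  fingers=[0,0,0,0,0],
)

```text
clock: 23.38
position: [641.5, 225.1, 153.3]
ee_rot: [-0.705, 0.709, -0.001, 0.001]
contact_force: [0.5, -0.4, -1.5]
gripper_width: 27.3
```

Emit:
servo_tool(
  turn=[
    [0,0,0],
    [0,0,0],
    [0,0,0],
    [0,0,0],
    [0,0,0],
  ],
  dp=[
    [-0.015,-0.045,0],
    [-0.015,-0.048,0],
    [-0.015,-0.048,0],
    [-0.015,-0.048,0],
    [-0.015,-0.048,0],
  ],
  fingers=[0,0,0,0,0],
)

```text
clock: 24.0
position: [565.7, -16.4, 161.4]
ee_rot: [0.707, -0.707, 0.004, -0.006]
contact_force: [-0.7, -0.3, -0.5]
gripper_width: 27.5
```

Emit:
servo_tool(
  turn=[
    [0,0,0],
    [0,0,0],
    [0,0,0],
    [0,0,0],
    [0,0,0],
  ],
  dp=[
    [-0.015,-0.048,0],
    [-0.015,-0.048,0],
    [-0.015,-0.048,0],
    [-0.015,-0.045,0],
    [-0.012,-0.03,0],
  ],
  fingers=[0,0,0,0,0],
)

```text
clock: 24.62
position: [491.5, -243.5, 168.9]
ee_rot: [0.707, -0.707, 0.008, -0.01]
contact_force: [0.6, -0.3, -0.2]
gripper_width: 27.2
```

```bash
python3 -c "
from look import *
err(read_state())"
```

```text
t 24.625 pos [ 491.5 -243.5  168.9] J [-0.17  0.3  -0.29 -0.01 -0.96  0.17] yaw tooly deg -179.96 tilt z [0.0255 0.0016] F [ 0.6 -0.3 -0.2] w 27.2
```

Emit:
servo_tool(
  turn=[
    [0,0.012,0],
    [0,0.004,0],
    [0,0,0],
    [0,0,0],
    [0,0,0],
  ],
  dp=[
    [-0.011,-0.035,0],
    [-0.01,-0.03,-0.02],
    [-0.004,-0.012,-0.04],
    [0,0,-0.02],
    [0,0,0],
  ],
  fingers=[0,0,0,0,0],
)

```text
clock: 25.25
position: [466.0, -327.0, 94.5]
ee_rot: [-0.706, 0.708, -0.008, 0.006]
contact_force: [0.4, 0.5, -0.7]
gripper_width: 26.8
```

Run:
```python
from look import *
c=cam("wrist"); err(c[4]); save(c[0],"w9.png")
print(w2p([[463.1,-330.2,6],[481.7,-242.2,6]],c).round())
hsv=cv2.cvtColor(c[0],cv2.COLOR_RGB2HSV).astype(int)
m=(hsv[...,2]>125)&(hsv[...,1]<60)
for a,ce,mm in blob(m):
    ys,xs=np.nonzero(mm); q=p2w(cv2.boxPoints(cv2.minAreaRect(np.float32(np.c_[xs,ys]))),6,c); d=np.linalg.norm(q[1]-q[0]),np.linalg.norm(q[2]-q[1])
    if 30<min(d) and max(d)<90: print("mark",a,q.mean(0).round(1),np.round(d,1))
```

```text
t 25.25 pos [ 466.  -327.    94.5] J [-0.33  0.42 -0.32 -0.   -0.81  0.33] yaw tooly deg 179.82 tilt z [ 0.0202 -0.0035] F [ 0.4  0.5 -0.7] w 26.8
[[281. 217.]
 [258. 316.]]
mark 6126 [ 463.2 -316.7    6. ] [78.8 69.7]
mark 1176 [ 467.5 -251.4    6. ] [31.5 32.9]
mark 1110 [ 472.6 -219.2    6. ] [30.8 44.7]
mark 1519 [ 467.5 -187.8    6. ] [72.8 34.2]
```

View pics/w9.png

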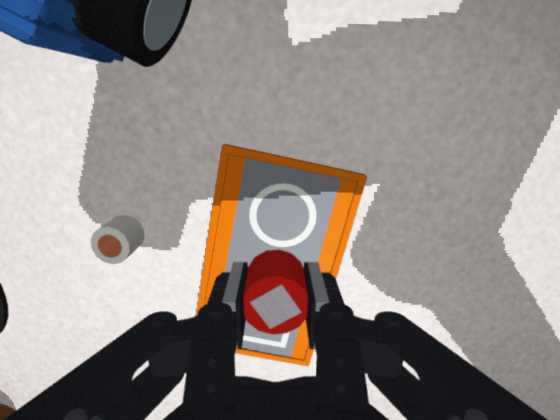

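The ring is centred near (283,215), predicted (281,217), which matches. Red is held upright. Lowering.

Emit:
servo_tool(
  turn=[
    [0.002,0.014,0],
    [0,0,0],
    [0,0,0],
    [0,0,0],
    [0,0,0],
  ],
  dp=[
    [-0.003,-0.004,-0.015],
    [0,0,-0.03],
    [0,0,-0.02],
    [0,0,-0.008],
    [0,0,0],
  ],
  fingers=[0,0,0,0,0],
)

```text
clock: 25.92
position: [467.1, -332.2, 24.4]
ee_rot: [0.707, -0.707, 0.008, -0.003]
contact_force: [-0.7, 0.0, -0.0]
gripper_width: 27.0
```

```bash
python3 -c "
from look import *
err(read_state())"
```

```text
t 25.925 pos [ 467.1 -332.2   24.4] J [-0.34  0.52 -0.37  0.   -0.66  0.33] yaw tooly deg -179.99 tilt z [ 0.0154 -0.0062] F [-0.7  0.  -0. ] w 27.0
```

Emit:
servo_tool(
  turn=[
    [0.004,0.01,0],
    [0,0,0],
    [0,0,0],
    [0,0,0],
    [0,0,0],
  ],
  dp=[
    [-0.003,0.001,-0.004],
    [0,0,-0.004],
    [0,0,-0.002],
    [0,0,0],
    [0,0,0],
  ],
  fingers=[0,0,0,0,0],
)

```text
clock: 26.55
position: [465.5, -331.7, 16.1]
ee_rot: [0.707, -0.707, 0.004, -0.002]
contact_force: [-0.0, -0.9, 0.1]
gripper_width: 27.3
```

```bash
python3 -c "
from look import *
err(read_state())"
```

```text
t 26.55 pos [ 465.5 -331.7   16.1] J [-0.34  0.53 -0.38  0.   -0.65  0.34] yaw tooly deg -179.96 tilt z [ 0.0089 -0.0037] F [-0.  -0.9  0.1] w 27.3
```

Emit:
servo_tool(
  turn=[
    [0.003,0.007,0],
    [0,0,0],
    [0,0,0],
    [0,0,0],
    [0,0,0],
  ],
  dp=[
    [-0.002,0.001,-0.002],
    [0,0,-0.001],
    [0,0,-0.001],
    [0,0,0],
    [0,0,0],
  ],
  fingers=[0,0,0,0,0],
)

```text
clock: 27.18
position: [463.4, -330.7, 11.9]
ee_rot: [0.707, -0.707, 0.001, -0.0]
contact_force: [-0.0, 0.2, -0.4]
gripper_width: 27.3
```

Emit:
servo_tool(
  turn=[
    [0,0,0],
    [0,0,0],
    [0,0,0],
    [0,0,0],
    [0,0,0],
  ],
  dp=[
    [0,0,-0.0005],
    [0,0,-0.0005],
    [0,0,0],
    [0,0,0],
    [0,0,0],
  ],
  fingers=[0,0,0,0,0],
)

```text
clock: 27.8
position: [463.5, -330.8, 10.9]
ee_rot: [0.707, -0.707, 0.001, -0.0]
contact_force: [-0.1, -1.9, -0.1]
gripper_width: 26.9
```

Emit:
servo_tool(
  turn=[
    [0,0,0],
    [0,0,0],
    [0,0,0],
    [0,0,0],
    [0,0,0],
  ],
  dp=[
    [0,0,0],
    [0,0,0],
    [0,0,0],
    [0,0,0],
    [0,0,0],
  ],
  fingers=[0.029,0.031,0.036,0.045,0.05],
)

```text
clock: 28.42
position: [463.7, -330.9, 11.2]
ee_rot: [0.707, -0.707, 0.001, -0.0]
contact_force: [0.4, 0.1, 0.0]
gripper_width: 49.9
```

Emit:
servo_tool(
  turn=[
    [0,0,0],
    [0,0,0],
    [0,0,0],
    [0,0,0],
    [0,0,0],
  ],
  dp=[
    [0,0,0.02],
    [0,0,0.035],
    [0,0,0.04],
    [0,0,0.04],
    [0,0,0],
  ],
  fingers=[0.05,0.05,0.05,0.05,0.05],
)

```text
clock: 29.05
position: [462.6, -330.5, 149.6]
ee_rot: [0.707, -0.707, 0.0, 0.0]
contact_force: [0.0, -0.3, -1.0]
gripper_width: 50.3
```

```bash
sed -i 's/p2w(\[p\],28/p2w([p],34/; s/w8.png/w10.png/' red.py; python3 red.py
```

```text
t 29.05 pos [ 462.6 -330.5  149.6] J [-0.34  0.36 -0.25  0.   -0.96  0.34] yaw tooly deg -179.95 tilt z [ 0.0003 -0.0005] F [ 0.  -0.3 -1. ] w 50.3
red 632 378 [274.2 209.7] [ 462.9 -330.9   34. ]
```

Emit:
servo_tool(
  turn=[
    [0,0,0],
    [0,0,0],
    [0,0,0],
    [0,0,0],
    [0,0,0],
  ],
  dp=[
    [0.01,0.025,0],
    [0.02,0.046,0],
    [0.02,0.048,0],
    [0.02,0.048,0],
    [0.02,0.048,0],
  ],
  fingers=[0.05,0.05,0.05,0.05,0.05],
)

```text
clock: 29.72
position: [547.4, -110.7, 139.9]
ee_rot: [-0.704, 0.71, 0.008, -0.004]
contact_force: [0.8, -1.4, -0.3]
gripper_width: 50.1
```

Emit:
servo_tool(
  turn=[
    [0,0,0],
    [0,0,0],
    [0,0,0],
    [0,0,0],
    [0,0,0],
  ],
  dp=[
    [0.02,0.048,0],
    [0.02,0.048,0],
    [0.02,0.048,0],
    [0.02,0.048,0],
    [0.01,0.02,0],
  ],
  fingers=[0.05,0.05,0.05,0.05,0.05],
)

```text
clock: 30.35
position: [635.0, 109.9, 130.5]
ee_rot: [-0.704, 0.71, 0.012, -0.011]
contact_force: [-1.0, -1.0, 0.0]
gripper_width: 49.9
```

```bash
python3 -c "
from look import *
err(read_state())"
```

```text
t 30.35 pos [635.  109.9 130.5] J [ 0.42  0.51 -0.04 -0.02 -1.04 -0.41] yaw tooly deg 179.58 tilt z [-0.0327  0.0014] F [-1. -1.  0.] w 49.9
```

Emit:
servo_tool(
  turn=[
    [0,-0.02,0],
    [0,0,0],
    [0,0,0],
    [0,0,0],
    [0,0,0],
  ],
  dp=[
    [0.013,0.011,-0.01],
    [0,0,-0.015],
    [0,0,-0.005],
    [0,0,0],
    [0,0,0],
  ],
  fingers=[0.05,0.05,0.05,0.05,0.05],
)

```text
clock: 30.98
position: [645.9, 117.7, 94.8]
ee_rot: [-0.703, 0.711, 0.006, -0.007]
contact_force: [-0.3, -0.2, 0.9]
gripper_width: 50.0
```

```bash
cat > yel.py <<'E'
from look import *
import sys
c=cam("wrist"); err(c[4]); save(c[0],sys.argv[1]); zb=float(sys.argv[2])
hsv=cv2.cvtColor(c[0],cv2.COLOR_RGB2HSV).astype(int)
m=(hsv[...,1]>120)&(hsv[...,2]>60)&(hsv[...,0]>18)&(hsv[...,0]<35)
a,ce,mm=max(blob(m),key=lambda t:t[0]); ys,xs=np.nonzero(mm); print("yellow",a,ce.round(1),p2w([ce],zb+32,c)[0].round(1))
# dark nose tip: dark blob near
k=np.zeros(m.shape,bool); k[max(0,int(ys.min())-25):ys.max()+40,max(0,xs.min()-25):xs.max()+25]=1
for a,ce,_ in blob(k&(hsv[...,2]<55)): print("dark",a,ce.round(1),p2w([ce],zb+50,c)[0].round(1))
E
python3 yel.py w11.png 0
```

```text
t 30.975 pos [645.9 117.7  94.8] J [ 0.42  0.56 -0.06 -0.01 -0.97 -0.43] yaw tooly deg 179.38 tilt z [-0.0192 -0.0013] F [-0.3 -0.2  0.9] w 50.0
yellow 827 [262.3 231.9] [652.9 116.4  32. ]
dark 132 [261.5 252.6] [653.3 123.4  50. ]
dark 192 [219.8 281.4] [681.  143.6  50. ]
```

View pics/w11.png

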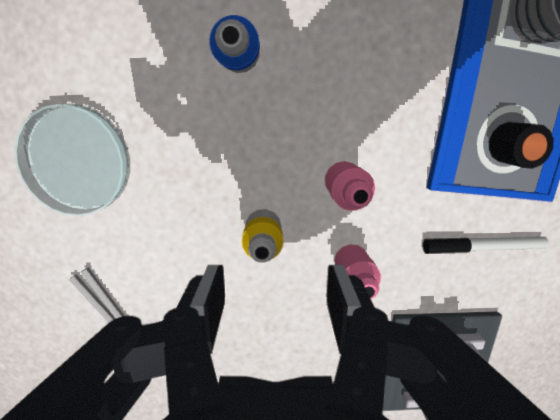

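Yellow's nose is at (262,253), about (653.3, 123.4); the pinks at (350,187) and (358,270) are off the jaw line.

Emit:
servo_tool(
  turn=[
    [0.001,-0.012,0],
    [0,0,0],
    [0,0,0],
    [0,0,0],
    [0,0,0],
  ],
  dp=[
    [0.006,0.005,-0.005],
    [0,0,-0.012],
    [0,0,-0.005],
    [0,0,0],
    [0,0,0],
  ],
  fingers=[0.05,0.05,0.05,0.05,0.05],
)

```text
clock: 31.65
position: [652.6, 123.0, 72.0]
ee_rot: [-0.703, 0.711, 0.002, -0.002]
contact_force: [-0.7, -0.7, 0.3]
gripper_width: 50.0
```

```bash
python3 yel.py w12.png 0
```

```text
t 31.65 pos [652.6 123.   72. ] J [ 0.43  0.59 -0.07 -0.   -0.91 -0.44] yaw tooly deg 179.37 tilt z [-0.0051  0.0003] F [-0.7 -0.7  0.3] w 50.0
yellow 1041 [273.1 237. ] [653.1 116.4  32. ]
dark 164 [272.9 260.7] [653.3 123.3  50. ]
```

Emit:
servo_tool(
  turn=[
    [0,-0.003,0],
    [0,0,0],
    [0,0,0],
    [0,0,0],
    [0,0,0],
  ],
  dp=[
    [0.0005,0,-0.02],
    [0,0,-0.02],
    [0,0,-0.013],
    [0,0,-0.008],
    [0,0,0],
  ],
  fingers=[0.05,0.05,0.05,0.05,0.043],
)

```text
clock: 32.33
position: [654.7, 123.6, 11.5]
ee_rot: [-0.703, 0.711, -0.0, 0.002]
contact_force: [0.3, -1.3, 0.4]
gripper_width: 42.9
```

Emit:
servo_tool(
  turn=[
    [0,0,0],
    [0,0,0],
    [0,0,0],
    [0,0,0],
    [0,0,0],
  ],
  dp=[
    [0,0,0],
    [0,0,0],
    [0,0,0],
    [0,0,0],
    [0,0,0],
  ],
  fingers=[0.037,0.032,0.027,0,0],
)

```text
clock: 32.95
position: [655.6, 124.0, 13.2]
ee_rot: [-0.703, 0.711, -0.001, 0.003]
contact_force: [-0.4, -0.9, -1.2]
gripper_width: 25.2
```

Emit:
servo_tool(
  turn=[
    [0,0,0],
    [0,0,0],
    [0,0,0],
    [0,0,0],
    [0,0,0],
  ],
  dp=[
    [0,0,0.015],
    [0,0,0.035],
    [0,0,0.045],
    [-0.004,-0.008,0.045],
    [-0.011,-0.023,0],
  ],
  fingers=[0,0,0,0,0],
)

```text
clock: 33.58
position: [640.8, 93.1, 160.7]
ee_rot: [-0.704, 0.71, -0.002, 0.004]
contact_force: [0.6, -0.7, -1.4]
gripper_width: 25.7
```

Emit:
servo_tool(
  turn=[
    [0,0,0],
    [0,0,0],
    [0,0,0],
    [0,0,0],
    [0,0,0],
  ],
  dp=[
    [-0.02,-0.042,0],
    [-0.021,-0.045,0],
    [-0.021,-0.045,0],
    [-0.021,-0.045,0],
    [-0.021,-0.045,0],
  ],
  fingers=[0,0,0,0,0],
)

```text
clock: 34.2
position: [530.2, -135.1, 161.5]
ee_rot: [-0.705, 0.709, -0.002, 0.004]
contact_force: [0.8, -0.7, -1.1]
gripper_width: 25.6
```

Emit:
servo_tool(
  turn=[
    [0,0,0],
    [0,0,0],
    [0,0,0],
    [0,0,0],
    [0,0,0],
  ],
  dp=[
    [-0.02,-0.042,0],
    [-0.016,-0.03,0],
    [-0.005,-0.01,-0.02],
    [0,0,-0.02],
    [0,0,0],
  ],
  fingers=[0,0,0,0,0],
)

```text
clock: 34.83
position: [480.7, -223.9, 121.0]
ee_rot: [-0.702, 0.712, -0.0, 0.004]
contact_force: [0.1, -0.6, -1.7]
gripper_width: 25.6
```

```bash
python3 -c "
from look import *
err(read_state())"
```

```text
t 34.825 pos [ 480.7 -223.9  121. ] J [-0.13  0.33 -0.38 -0.01 -0.86  0.12] yaw tooly deg 179.2 tilt z [0.0061 0.0048] F [ 0.1 -0.6 -1.7] w 25.6
```

Emit:
servo_tool(
  turn=[
    [-0.003,0.004,0],
    [0,0,0],
    [0,0,0],
    [0,0,0],
    [0,0,0],
  ],
  dp=[
    [0.002,-0.015,-0.01],
    [0,-0.003,-0.03],
    [0,0,-0.025],
    [0,0,-0.01],
    [0,0,0],
  ],
  fingers=[0,0,0,0,0],
)

```text
clock: 35.45
position: [485.8, -245.4, 46.4]
ee_rot: [-0.703, 0.711, -0.003, 0.003]
contact_force: [0.4, 0.5, -0.9]
gripper_width: 25.6
```

Run:
```python
from look import *
c=cam("wrist"); err(c[4]); save(c[0],"w13.png"); z=c[4]["position"][2]-13.2
print(w2p([[481.7,-242.2,6],[481.7,-242.2,z+50],[463,-331,34]],c).round())
hsv=cv2.cvtColor(c[0],cv2.COLOR_RGB2HSV).astype(int)
m=(hsv[...,1]>120)&(hsv[...,2]>60)&(hsv[...,0]>18)&(hsv[...,0]<35)
a,ce,mm=max(blob(m),key=lambda t:t[0]); print(a,ce)
```

```text
t 35.45 pos [ 485.8 -245.4   46.4] J [-0.17  0.45 -0.42 -0.   -0.69  0.16] yaw tooly deg 179.32 tilt z [ 0.0084 -0.0013] F [ 0.4  0.5 -0.9] w 25.6
[[282. 252.]
 [284. 333.]
 [322.  98.]]
2128 [275.53054511 284.12265038]
```

View pics/w13.png

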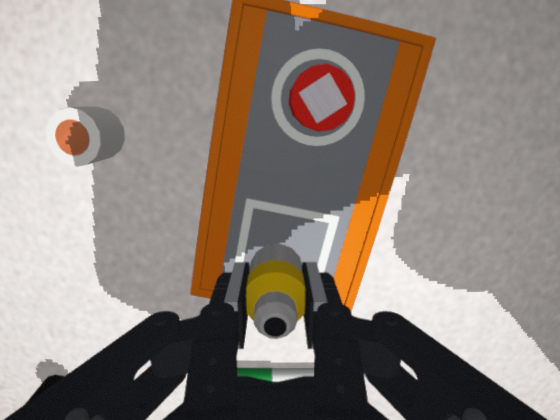

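The objective's nose is at (276,325), and it should be at (284,333), which agrees with the TCP offset. Red is centred in its ring at (320,97).

Emit:
servo_tool(
  turn=[
    [0.001,0.006,0],
    [0,0,0],
    [0,0,0],
    [0,0,0],
    [0,0,0],
  ],
  dp=[
    [-0.004,0.003,-0.007],
    [0,0,-0.009],
    [0,0,-0.004],
    [0,0,0],
    [0,0,0],
  ],
  fingers=[0,0,0,0,0],
)

```text
clock: 36.12
position: [483.6, -242.4, 27.8]
ee_rot: [-0.703, 0.711, -0.003, 0.002]
contact_force: [0.1, -0.2, -0.4]
gripper_width: 25.4
```

```bash
python3 -c "
from look import *
err(read_state())"
```

```text
t 36.125 pos [ 483.6 -242.4   27.8] J [-0.16  0.48 -0.45  0.   -0.64  0.15] yaw tooly deg 179.39 tilt z [ 0.0075 -0.0016] F [ 0.1 -0.2 -0.4] w 25.4
```

Emit:
servo_tool(
  turn=[
    [0.001,0.006,0],
    [0,0,0],
    [0,0,0],
    [0,0,0],
    [0,0,0],
  ],
  dp=[
    [-0.001,0,-0.003],
    [0,0,-0.003],
    [0,0,-0.001],
    [0,0,0],
    [0,0,0],
  ],
  fingers=[0,0,0,0,0],
)

```text
clock: 36.75
position: [482.8, -242.5, 20.6]
ee_rot: [-0.703, 0.711, -0.001, 0.0]
contact_force: [-0.8, 0.1, -1.6]
gripper_width: 25.5
```

Emit:
servo_tool(
  turn=[
    [0,0.001,0],
    [0,0,0],
    [0,0,0],
    [0,0,0],
    [0,0,0],
  ],
  dp=[
    [0,0,-0.0005],
    [0,0,-0.0005],
    [0,0,0],
    [0,0,0],
    [0,0,0],
  ],
  fingers=[0,0,0,0,0],
)

```text
clock: 37.38
position: [482.9, -242.6, 19.7]
ee_rot: [-0.703, 0.711, -0.001, 0.0]
contact_force: [0.3, 0.3, -1.4]
gripper_width: 25.4
```

Emit:
servo_tool(
  turn=[
    [0,0,0],
    [0,0,0],
    [0,0,0],
    [0,0,0],
    [0,0,0],
  ],
  dp=[
    [0,0,-0.0005],
    [0,0,-0.0003],
    [0,0,0],
    [0,0,0],
    [0,0,0],
  ],
  fingers=[0,0,0,0,0],
)

```text
clock: 38.0
position: [483.0, -242.6, 19.3]
ee_rot: [-0.703, 0.711, -0.001, 0.0]
contact_force: [0.1, 0.3, -0.3]
gripper_width: 25.8
```

Emit:
servo_tool(
  turn=[
    [0,0,0],
    [0,0,0],
    [0,0,0],
    [0,0,0],
    [0,0,0],
  ],
  dp=[
    [0,0,0],
    [0,0,0],
    [0,0,0],
    [0,0,0],
    [0,0,0],
  ],
  fingers=[0.027,0.029,0.034,0.043,0.05],
)

```text
clock: 38.62
position: [483.5, -242.7, 19.4]
ee_rot: [-0.703, 0.711, -0.001, 0.0]
contact_force: [-0.0, -0.2, 0.2]
gripper_width: 49.8
```

Emit:
servo_tool(
  turn=[
    [0,0,0],
    [0,0,0],
    [0,0,0],
    [0,0,0],
    [0,0,0],
  ],
  dp=[
    [0,0,0.015],
    [0,0,0.03],
    [0,0,0.04],
    [0,0,0.04],
    [0,0,0],
  ],
  fingers=[0.05,0.05,0.05,0.05,0.05],
)

```text
clock: 39.25
position: [483.6, -243.0, 152.6]
ee_rot: [-0.704, 0.71, -0.003, 0.001]
contact_force: [-1.0, 0.3, -0.6]
gripper_width: 50.4
```

Emit:
servo_tool(
  turn=[
    [0,0,0],
    [0,0,0],
    [0,0,0],
    [0,0,0],
    [0,0,0],
  ],
  dp=[
    [0,0,0.04],
    [0,0,0.04],
    [0,0,0.03],
    [0,0,0],
    [0,0,0],
  ],
  fingers=[0.05,0.05,0.05,0.05,0.05],
)

```text
clock: 39.88
position: [480.3, -241.9, 265.3]
ee_rot: [-0.703, 0.711, -0.001, 0.001]
contact_force: [0.8, 0.8, -0.7]
gripper_width: 50.0
```

```bash
python3 yel.py w14.png 6
python3 - <<'E'
from h import *
c=cam("top"); save(c[0],"top1.png",(130,120,340,180),2.2); c=cam("scene"); save(c[0],"scene1.png",(40,130,380,200),2.1)
E
```

```text
t 39.875 pos [ 480.3 -241.9  265.3] J [-0.16  0.21 -0.15  0.   -1.21  0.15] yaw tooly deg 179.4 tilt z [ 0.0022 -0.0004] F [ 0.8  0.8 -0.7] w 50.0
yellow 292 [274.  177.2] [ 481.4 -246.7   38. ]
dark 28 [273.5 183.8] [ 482.  -243.1   56. ]
```

View pics/w14.png

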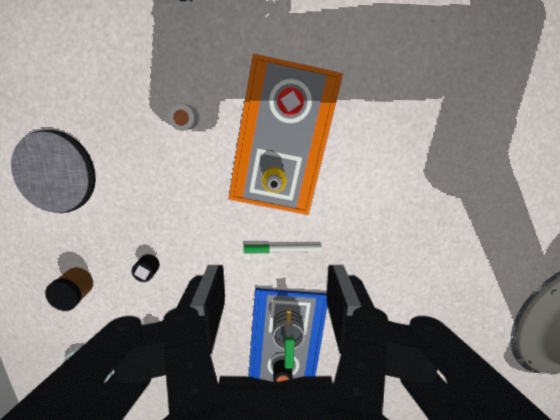

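View pics/scene1.png

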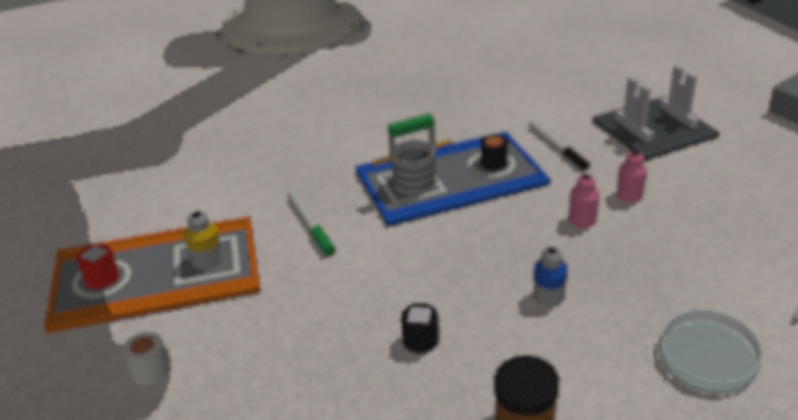

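All four things stand upright on their marks: red (97,265), yellow (202,240), basket (412,155) and copper (494,150). The spares and the pink look-alikes are undisturbed. Handing in.

```bash
python3 -c "
from bench import *
print(job_done())"
```

```text
the job is handed in; nothing more can be done
None
```

Both kits are made up and the job is handed in at about 40 s of the 115 s allowed. No verdict comes back, so the results below are my own camera measurements.

| Thing | Measured at (x, y, mm) | Mark centre (x, y, mm) |
|---|---|---|
| Basket, blue tray square | 464.8, -31.4 | 463.7, -31.2 |
| Black specimen with copper section, blue tray ring | 472.6, 59.1 | 472.5, 58.4 |
| Red specimen, orange tray ring | 462.9, -330.9 | 463.1, -330.2 |
| Yellow-banded objective, orange tray square | 482.0, -243.1 | 481.7, -242.2 |

- **Placing:** all four are within about 1.5 mm of their marks, against the 12 mm allowed. They look upright and released in the last pictures, with the fingers clear.
- **Basket lift:** it went straight up off the fork and hung upright in the fingers, with no swing or catch seen.
- **Spares:** the other black specimen and the blue-banded objective look undisturbed in the last scene picture. I did not measure their positions again at the end.
- **Checks:** one automatic fit of the blue ring was wrong because the held specimen covered part of it. I ignored it and used the ring position from the top camera instead. No other check failed or disagreed.

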